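Refill the bay rack in reverse order

TASK

Move the four things standing on the cork mats of the grey carrying board over the lip into the pale bay rack, one in the middle of each bay, in reverse order, so that the colleague across the bench finds them in the order you see now: what stands leftmost on the board (seen from the robot) goes into the rightmost bay, the second from the left into the second from the right, and so on. Keep all four upright, let each stand flat on the bay floor, and lower each one into its bay rather than dropping it from a height.

Things in the scene. Friction and masses are not known exactly. Their poses are not given: they have to be found in the camera images.
- jar: round glass jar of white paste with a grey screw lid that stays on, 62 mm across, 62 mm tall, 0.16 kg. Loose; origin at the centre of its underside, z up. Starts upright on its own cork mat, turned at most 9 degrees from the board's x axis.
- box: small clear square box with a flat closed lid that stays shut, 61 (own x) x 58 (own y) x 49 mm tall, 0.06 kg; the walls below the lid run from x = -27 to +30 mm and y = -28 to +28 mm. Loose; origin at the centre of its underside, z up. Starts upright on its own cork mat, turned at most 9 degrees from the board's x axis.
- spool: small wooden spool of pale thread standing on end, 33 mm across, 40 mm tall, 0.04 kg. Loose; origin at the centre of its underside, z up. Starts upright on its own cork mat, turned at most 9 degrees from the board's x axis.
- stone: grey rectangular smoothing stone lying flat, 31 (own x) x 68 (own y) x 24 mm high, 0.08 kg. Loose; origin at the centre of its underside, z up. Starts upright on its own cork mat, turned at most 9 degrees from the board's x axis.
- mat_jar: square cork mat, 80 x 80 x 4 mm, fixed on the board; the jar stands on this one at the start, within 4 mm of its centre. The four mats look alike, and which of the board's four places each has is shuffled. Origin at the centre of its underside, 8 mm above the bench.
- mat_box: square cork mat, 80 x 80 x 4 mm, fixed on the board; the box stands on this one at the start, within 4 mm of its centre. The four mats look alike, and which of the board's four places each has is shuffled. Origin at the centre of its underside, 8 mm above the bench.
- mat_spool: square cork mat, 80 x 80 x 4 mm, fixed on the board; the spool stands on this one at the start, within 4 mm of its centre. The four mats look alike, and which of the board's four places each has is shuffled. Origin at the centre of its underside, 8 mm above the bench.
- mat_stone: square cork mat, 80 x 80 x 4 mm, fixed on the board; the stone stands on this one at the start, within 4 mm of its centre. The four mats look alike, and which of the board's four places each has is shuffled. Origin at the centre of its underside, 8 mm above the bench.
- board: grey carrying board, fixed, 94 (x) x 386 (y) x 8 mm, a 22 mm high dark wood cleat at each end; the four mats lie in a row along its y axis at y = +132, +44, -44, -132 mm, their tops 12 mm above the bench. Origin: centre of its underside; +y is its left end seen from the robot, +x points away from the robot (within 7 degrees). May lie before or behind the rack.
- bay_rack: pale wooden rack, fixed, 104 (x) x 364 (y) mm; four open bays, centres at y = +132, +44, -44, -132 mm, x = 0. Bay floor 10 mm above the bench; 8 mm thick lip all round and 4 mm ribs between bays, both 9 mm above that floor; a bay is clear for 88 mm in x, 84 mm in y. Origin: centre of its underside; +y is its left end seen from the robot, +x points away from it (within 7 degrees).
Not all that is in view belongs to the job. Several things have the shape of the spool; the one meant has the colours described above.

How it is judged:
By the outcome, as a careful person would: the job done as asked, in the order asked, and still so for the second after the job is handed in, with the robot touching nothing.
It also fails if it takes over 120 s, if anything falls off the work surface, if the arm or the gripper's body presses on something with over 40 N, if the wrist force passes 120 N, or if a joint passes its speed limit or range.

ROBOT

A 6-joint arm with a two-finger parallel gripper is mounted at the origin on the work surface; the furniture and walls round the work are solid. World frame = base frame: x ahead of the robot, y to its left, z up, the work surface at z = 0. Lengths are in m, angles in rad, forces in N, time in s.
With the tool pointing down it reaches from about 0.25 to 0.725 m from the base axis. Payload 4 kg.
Tool frame: the origin (TCP) lies on the mounting face of the last link; the fingertips stand ahead of it and the grasp point (between the pads) lies 155 mm ahead of it (nose_length is the z of the fingertips in the tool frame, in m); z points along the fingers, y is the line along which they close (so a half turn about z gives the same grasp; the last joint's range is limited). The gripper opens to 85 mm and grips with 20 to 120 N. Pads are 22 mm wide; open, the fingers measure 114 mm over their backs; the gripper's body (76 mm by 85 mm) begins 54 mm behind the grasp point. The pads swing forward as they close: fully open they stand 13 mm farther back than shut.
Start: joints at [1.183, 0.241, 0.005, 1.335, 0, 1.571], TCP at [0.189, 0.463, 0.405] pointing down, gripper open.
Joint ranges: [-2.72, 2.72], [-1.05, 1.87], [-1.09, 1.28], [-1.99, 2.15], [-1.42, 1.44], [-3.14, 3.14]. Speed limits (rad/s): [2.79, 2.79, 3.14, 3.14, 3.14, 3.14].

INTERFACE

Orientations are given as [roll, pitch, yaw] about the fixed x, y, z axes, in that order (R = Rz(yaw) Ry(pitch) Rx(roll)).
In Python, from bench import observe, read_camera, close_job, nose_length gives the robot as it stands.
- The arm moves only by the tool apply_moves, never from a script. Its argument "targets" is a list that holds one entry, the list of rows, each a list of 7 numbers: the shift along the tool's x, y, z in mm, then the turn, a rotation vector about the tool's x, y, z in rad, then the opening, from 0 (shut) to 1 (fully open). In form: [[[x, y, z, ax, ay, az, jaw], ...]]. A call has 1 to 20 rows; each row is the pose to reach, as a shift and turn from the pose commanded when the call began, along the tool's axes at that moment; what a row does not reach only later rows make up. A row lasts 1/12 s, in which the tool goes at most 41.7 mm and 7.16 degrees, less where a joint would pass 70% of its speed; a pose out of reach is approached as far as the arm can. A call with a gripper value outside its range is refused whole. The fingers move at their own pace and stop on an object; the grip force is fixed at half the most. Time passes only in rows, so rows that repeat a pose let the fingers close. It gives the time, the measured TCP pose, the force, the opening and the grip force at its end, in the units of the state.
- observe(): the state, without advancing time (a new reading comes with each control period).
- read_camera(name): name is "scene" or "top" or "wrist"; returns a dict with "pixels" (384x512x3 uint8, blue, green, red), "intrinsics" (3x3 intrinsics, pixels), "pose" (4x4, takes a point from camera to world coordinates). Camera axes: x right, y up, looking along -z (the intrinsics and any distortion apply to the point x, -y, -z); pixel columns grow to the right and rows downward; lengths in m; the calibration is good to about 2 mm. A picture is of the moment at which its call begins. There is no depth.
- close_job(): hands the job in; it is judged then, once.
The state is a dict: "time_s": time; "joint_positions": joint angles; "qvel": joint speeds; "effort": joint torques, N m; "ee_pos": TCP position; "ee_rot": TCP orientation; "contact_force": force on the tool from outside, world axes, zero at the start; "ft_torque": the same for the moment, N m; "finger_gap": finger opening in m; "finger_force": force on a finger pad.
Only numpy, scipy, OpenCV 4.12 (cv2) and the standard library are available. Lean on these libraries where they do the work, as an engineer would, in place of code of your own. Each camera call takes 0.05 s, during which the arm holds its last target. There are 200 camera calls.

## Working session

There is one attempt and no reset: what is moved stays moved. The work goes in short steps, Python scripts to look and compute and a tool call to move; the robot and the scene stay as the last step left them, time stands still between calls to the robot, and variables do not carry over. Pictures are saved under pics/ and viewed, at most 14 in all, crops included, and the job is handed in when it is done.

Besides the shell and the picture viewer there is one more tool, called after "Request:" as a command line: name --argument value ..., lists and objects as JSON in quotes. apply_moves: Moves the arm, as the interface text tells. Its arguments: {"type":"object","properties":{"targets":{"type":"array","items":{"type":"array","items":{"type":"array","items":{"type":"number"}}}}},"required":["targets"]}

```bash
ls; mkdir -p pics
python3 - <<'E'
from bench import *
import cv2,numpy as np
print(observe(), nose_length)
for n in("scene","top"):
    c=read_camera(n); cv2.imwrite(f"pics/{n}0.png",c["pixels"]); print(n,c["intrinsics"],c["pose"],[k for k in c])
E
```

```text
pics
{'time_s': 0.0, 'joint_positions': array([ 1.18298601e+00,  2.41427097e-01,  3.71682744e-03,  1.33519200e+00,
       -4.96772214e-06,  1.57080993e+00]), 'qvel': array([-1.33875616e-03, -2.09070645e-04, -1.98495099e-04, -4.81945410e-04,
        9.11026438e-04, -6.71631939e-05]), 'effort': array([ 3.47813075e-04, -3.72318184e+01,  2.52407295e+01,  1.68956921e-02,
        6.69438418e-05, -2.72523231e-06]), 'ee_pos': array([0.18898045, 0.46262151, 0.4038027 ]), 'ee_rot': array([-3.13948671e+00,  4.99636422e-06,  2.75376874e+00]), 'contact_force': array([ 0.2004243 ,  1.15075652, -0.67540543]), 'ft_torque': array([ 0.01311596, -0.0230064 , -0.00185549]), 'finger_force': 0.0, 'finger_gap': 0.08523730831810371} 0.1734
scene [[357.61152612   0.         260.9845749 ]
 [  0.         357.61152612 199.50815715]
 [  0.           0.           1.        ]] [[ 0.6125622   0.57470989 -0.54265651  0.05402072]
 [-0.79025895  0.43133644 -0.43524667 -0.42853274]
 [-0.01607304  0.69545482  0.71839004  0.65317678]
 [ 0.          0.          0.          1.        ]] ['pixels', 'intrinsics', 'pose']
top [[440.59856741   0.         254.94464401]
 [  0.         440.59856741 201.02787415]
 [  0.           0.           1.        ]] [[ 0.01952897  0.98103394 -0.19284976  0.33444173]
 [-0.99972858  0.02161153  0.00870099 -0.03920312]
 [ 0.01270374  0.19262749  0.98118972  1.11831086]
 [ 0.          0.          0.          1.        ]] ['pixels', 'intrinsics', 'pose']
```

View pics/scene0.png

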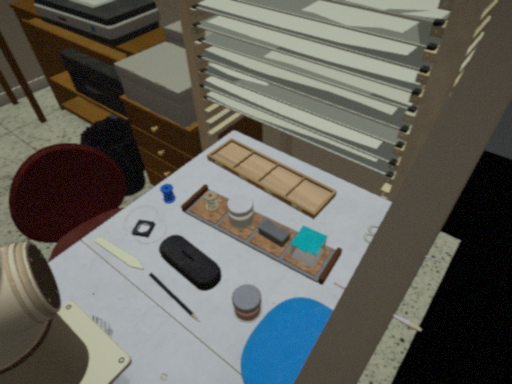

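View pics/top0.png

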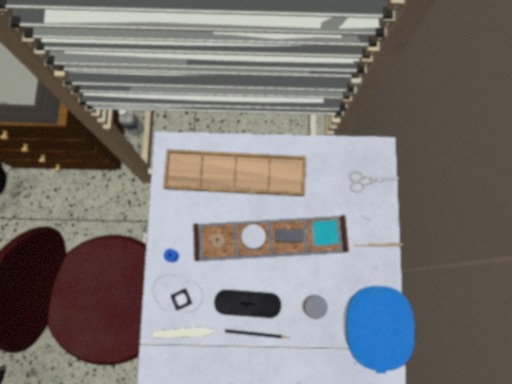

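Seen from the robot, the board holds spool, jar, stone and teal-topped box, left to right (top view at about (217,240), (254,236), (289,236) and (326,233)). The rack lies behind the board, at columns 165-305 and rows 150-195. The blue spool and the grey jar in front are not part of the job. I'll enlarge both views.

Run:
```python
import cv2
i=cv2.imread("pics/top0.png")[140:270,155:355]; cv2.imwrite("pics/top0c.png",cv2.resize(i,None,fx=4,fy=4,interpolation=cv2.INTER_CUBIC))
i=cv2.imread("pics/scene0.png")[125:285,175:345]; cv2.imwrite("pics/scene0c.png",cv2.resize(i,None,fx=3.7,fy=3.7,interpolation=cv2.INTER_CUBIC))
```

```text
(no output)
```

View pics/top0c.png

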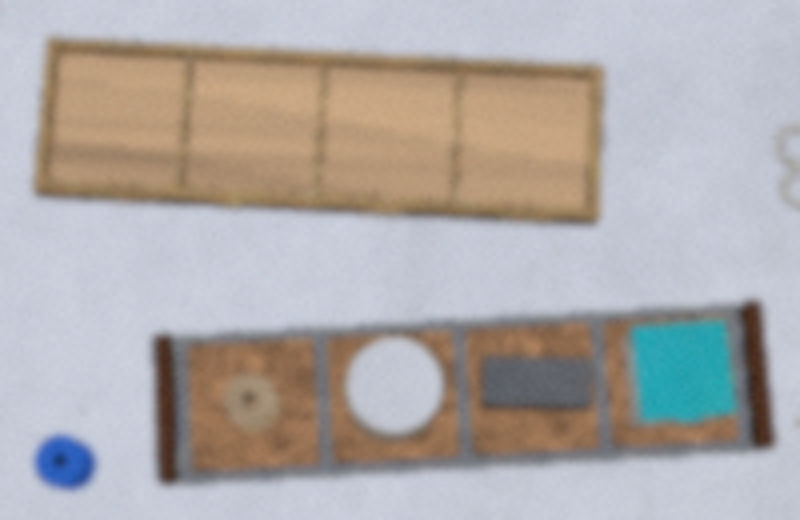

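View pics/scene0c.png

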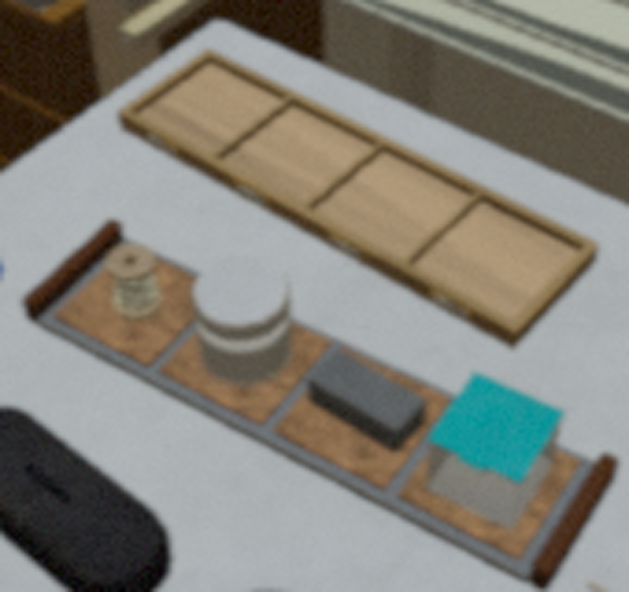

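The crops show the rack's corners and each item's top clearly enough to use. I'll triangulate from both views.

```bash
cat > h.py <<'E'
import numpy as np, cv2
from scipy.optimize import least_squares
def P(c):
    T=np.linalg.inv(c["pose"]); return c["intrinsics"]@np.diag([1,-1,-1])@T[:3]
def proj(M,X):
    q=np.c_[np.atleast_2d(X),np.ones(len(np.atleast_2d(X)))]@M.T; return q[:,:2]/q[:,2:]
def tri(Ms,uvs):
    X=cv2.triangulatePoints(Ms[0],Ms[1],np.float64(uvs[0]).reshape(2,1),np.float64(uvs[1]).reshape(2,1)); X=X[:3,0]/X[3]
    f=lambda x:np.concatenate([proj(m,x)[0]-u for m,u in zip(Ms,uvs)])
    r=least_squares(f,X); return r.x,np.abs(r.fun).max()
def onz(c,uv,z):
    d=c["pose"][:3,:3]@(np.diag([1,-1,-1])@np.linalg.inv(c["intrinsics"])@np.r_[uv,1]); o=c["pose"][:3,3]
    return o+d*(z-o[2])/d[2]
E
python3 - <<'E'
from bench import *; from h import *
import pickle
t=read_camera("top"); s=read_camera("scene"); pickle.dump((t,s),open("cams.pkl","wb"))
Mt,Ms=P(t),P(s)
T=lambda p:np.array([155,140])+(np.array(p)+.5)/4-.5
S=lambda p:np.array([175,125])+(np.array(p)+.5)/3.7-.5
D=dict(rFL=((48,40),(210,55)),rFR=((603,67),(595,245)),rNR=((597,220),(513,328)),rNL=((37,192),(123,118)),
spool=((250,398),(132,262)),jar=((395,385),(240,292)),
st1=((483,360),(338,353)),st2=((589,355),(424,402)),st3=((591,405),(394,433)),st4=((485,408),(310,387)),
b1=((631,327),(480,375)),b2=((731,320),(563,410)),b3=((737,413),(520,478)),b4=((640,421),(429,432)))
for k,(a,b) in D.items():
    X,e=tri([Mt,Ms],[T(a),S(b)]); print(k,X.round(4),round(e,2))
# table-plane mat corners, from top only
for n,p in dict(mat1=[(187,340),(318,333),(324,464),(192,472)],mat4=[(612,318),(737,308),(744,440),(616,450)]).items(): print(n,[onz(t,T(q),.012)[:2].round(4) for q in p])
E
```

```text
rFL [0.6839 0.1847 0.0106] 0.06
rFR [ 0.6706 -0.1765  0.0191] 0.54
rNR [ 0.569  -0.173   0.0224] 0.09
rNL [0.5823 0.1854 0.0111] 0.17
spool [0.4479 0.0414 0.0502] 0.11
jar [ 0.4548 -0.0459  0.0718] 0.29
st1 [ 0.4772 -0.1015  0.0329] 0.3
st2 [ 0.4804 -0.166   0.0306] 0.49
st3 [ 0.4488 -0.1666  0.0339] 0.58
st4 [ 0.4475 -0.103   0.03  ] 0.19
b1 [ 0.4965 -0.1905  0.0574] 0.5
b2 [ 0.4982 -0.247   0.0669] 0.77
b3 [ 0.4433 -0.2512  0.0665] 0.1
b4 [ 0.4384 -0.1942  0.0666] 0.44
mat1 [array([0.4881, 0.0852]), array([0.4943, 0.0026]), array([ 0.4119, -0.0035]), array([0.4053, 0.0786])]
mat4 [array([ 0.508 , -0.1838]), array([ 0.5161, -0.2636]), array([ 0.4323, -0.2666]), array([ 0.4244, -0.1861])]
```

Run:
```python
from h import *; import pickle
t,s=pickle.load(open("cams.pkl","rb")); Mt,Ms=P(t),P(s)
for a,b in [((330,112),(388,183)),((90,106),(207,118)),((60,82),(203,70)),((388,12),(440,12)),((364,70),(410,125))]:
    print(tri([Mt,Ms],[a,b]))
print("table far corners",[onz(t,p,0)[:2] for p in [(155,133),(396,137)]])
i=cv2.vconcat([cv2.imread("pics/top0.png")[0:200,0:420],cv2.imread("pics/scene0.png")[0:200,92:512]])
cv2.imwrite("pics/shelf.png",cv2.resize(i,None,fx=1.45,fy=1.45))
```

```text
(array([ 0.81556108, -0.2553051 , -0.02056478]), np.float64(1.8536191687766745))
(array([ 0.83833429,  0.43828307, -0.09121713]), np.float64(2.4936307901135706))
(array([0.82911243, 0.43892278, 0.09623856]), np.float64(2.2321800624243053))
(array([ 0.81266184, -0.26350969,  0.4188629 ]), np.float64(6.45722031288085))
(array([ 0.82504443, -0.27861385,  0.17583095]), np.float64(7.384175370245714))
table far corners [array([0.73273477, 0.22025439]), array([ 0.73700902, -0.42286239])]
```

View pics/shelf.png

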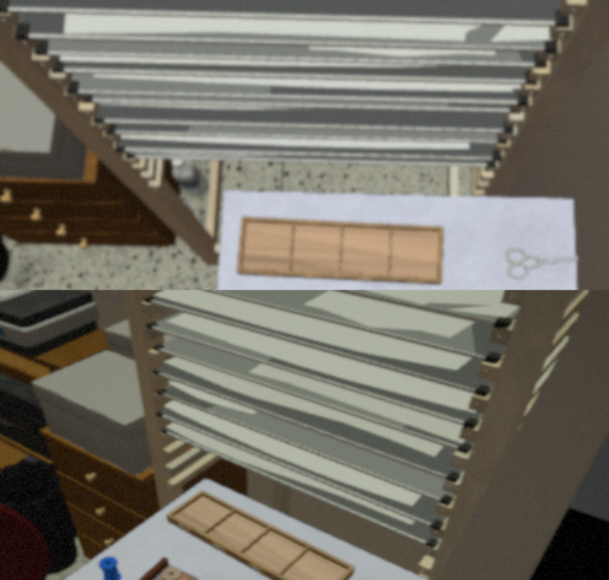

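The shelf stands past the bench, at x of about 0.82, so it is clear of the rack. Next I'll move over the board to get wrist camera views.

```bash
cat >> h.py <<'E'
from scipy.spatial.transform import Rotation as Ro
def go(o,p,yaw):  # p: TCP target
    R=Ro.from_euler("xyz",o["ee_rot"]); d=R.inv().apply(np.array(p)-o["ee_pos"])*1000
    w=(R.inv()*Ro.from_euler("xyz",[np.pi,0,yaw])).as_rotvec()
    print("shift",d.round(1),"turn",w.round(3),"rows",round(max(np.linalg.norm(d)/41.7,np.linalg.norm(w)/.125),1))
E
python3 -c "
from bench import *;from h import *
go(observe(),[.46,-.09,.36],1.6)"
```

```text
shift [-459.9 -409.2   44.7] turn [-1.000e-03  1.000e-03  1.154e+00] rows 14.8
```

Request:
apply_moves --targets '[[[-460,-409,45,0,0,1.154,1],[-460,-409,45,0,0,1.154,1],[-460,-409,45,0,0,1.154,1],[-460,-409,45,0,0,1.154,1],[-460,-409,45,0,0,1.154,1],[-460,-409,45,0,0,1.154,1],[-460,-409,45,0,0,1.154,1],[-460,-409,45,0,0,1.154,1],[-460,-409,45,0,0,1.154,1],[-460,-409,45,0,0,1.154,1],[-460,-409,45,0,0,1.154,1],[-460,-409,45,0,0,1.154,1],[-460,-409,45,0,0,1.154,1],[-460,-409,45,0,0,1.154,1],[-460,-409,45,0,0,1.154,1],[-460,-409,45,0,0,1.154,1],[-460,-409,45,0,0,1.154,1],[-460,-409,45,0,0,1.154,1],[-460,-409,45,0,0,1.154,1],[-460,-409,45,0,0,1.154,1]]]'

```text
time_s: 1.87
ee_pos: [0.4598, -0.0885, 0.3599]
ee_rot: [-3.142, -0.0, 1.602]
contact_force: [1.0, -0.2, 0.1]
finger_gap: 0.0855
finger_force: 0.0
```

Run:
```python
from bench import *;from h import *
import pickle
o=observe(); print(o["ee_pos"],o["ee_rot"],o["time_s"]); c=read_camera("wrist"); pickle.dump(c,open("w1.pkl","wb"))
print(c["pose"].round(3),c["intrinsics"].round(1)); cv2.imwrite("pics/w1.png",cv2.resize(c["pixels"],(800,600)))
```

```text
[ 0.45983726 -0.08854688  0.35989252] [-3.14155874e+00 -1.22670401e-04  1.60177942e+00] 1.8667
[[ 1.    -0.03  -0.008  0.458]
 [ 0.031  0.955  0.293 -0.014]
 [-0.001 -0.293  0.956  0.329]
 [ 0.     0.     0.     1.   ]] [[322.3   0.  254. ]
 [  0.  322.3 188.4]
 [  0.    0.    1. ]]
```

View pics/w1.png

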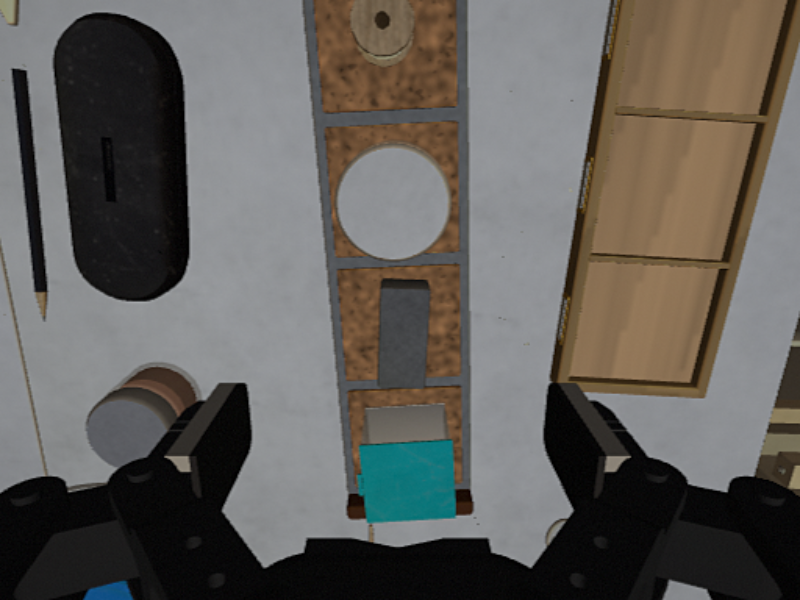

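The wrist view shows, in 800x600 pixels, the jar lid centred at (394,202), the spool hole at (382,20), the stone's top from (381,289) to (427,388), the box lid from (361,447) to (457,517), and the rack on the right. I need a second wrist view, shifted toward the rack.

Request:
apply_moves --targets '[[[17,80,-50,0,0,0,1],[17,80,-50,0,0,0,1],[17,80,-50,0,0,0,1],[17,80,-50,0,0,0,1],[17,80,-50,0,0,0,1]]]'

```text
time_s: 2.33
ee_pos: [0.5398, -0.0693, 0.4098]
ee_rot: [3.142, 0.0, 1.602]
contact_force: [-0.2, -0.9, -0.1]
finger_gap: 0.0854
finger_force: 0.0
```

Run:
```python
from bench import *;from h import *
import pickle
o=observe(); print(o["ee_pos"],o["ee_rot"],o["time_s"]); c=read_camera("wrist"); pickle.dump(c,open("w2.pkl","wb"))
cv2.imwrite("pics/w2.png",cv2.resize(c["pixels"],(800,600)))
```

```text
[ 0.539795   -0.06927617  0.40978157] [3.14155444e+00 1.47480304e-04 1.60200727e+00] 2.3333
```

View pics/w2.png

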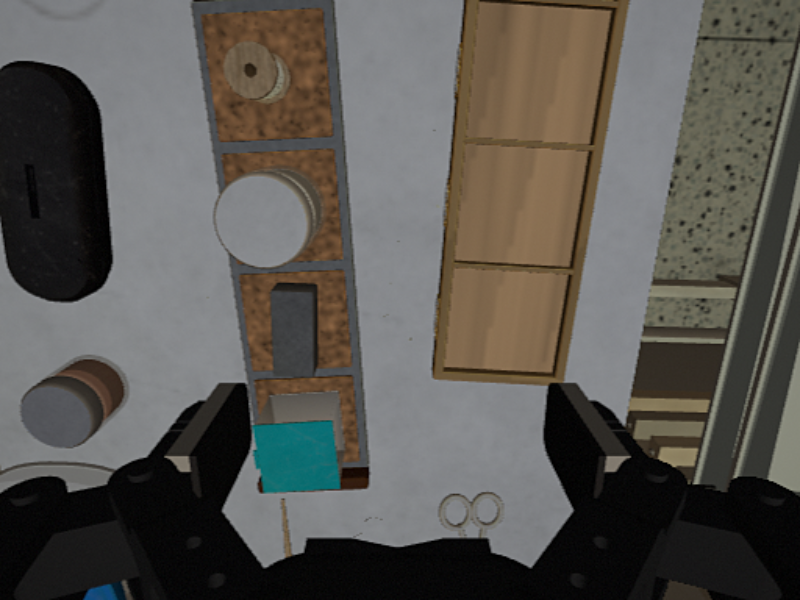

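```bash
cat > fit.py <<'E'
from h import *; import pickle
t,s=pickle.load(open("cams.pkl","rb")); w1,w2=[pickle.load(open(f,"rb")) for f in("w1.pkl","w2.pkl")]
C=dict(t=(P(t),lambda p:np.array([155,140])+(np.array(p)+.5)/4-.5),s=(P(s),lambda p:np.array([175,125])+(np.array(p)+.5)/3.7-.5),
 a=(P(w1),lambda p:(np.array(p)+.5)/1.5625-.5),b=(P(w2),lambda p:(np.array(p)+.5)/1.5625-.5))
def T(**k):
    X,e=tri([C[i][0] for i in k],[C[i][1](p) for i,p in k.items()]); return X,e
items=dict(spool=dict(t=(250,398),s=(132,262),a=(382,20),b=(250,70)),jar=dict(t=(395,385),s=(240,292),a=(394,202),b=(263,219)),
st1=dict(a=(381,289),b=(272,291)),st2=dict(a=(429,290),b=(304,293)),st3=dict(a=(427,388),b=(302,376)),st4=dict(a=(377,386),b=(274,374)),
b1=dict(a=(361,447),b=(255,424)),b2=dict(a=(453,440),b=(331,421)),b3=dict(a=(457,517),b=(339,489)),b4=dict(a=(368,522),b=(264,492)))
for k,v in items.items():
    X,e=T(**v); w={i:v[i] for i in "ab"}; print(k,X.round(4),round(e,2),"wrist only",T(**w)[0].round(4))
mod=np.array([[-.052,-.182],[.052,-.182],[-.044,-.088],[.044,-.088],[-.044,0],[.044,0]])
obs=dict(a=[(553,383),(705,397),(590,257),(728,266),(615,110),(765,119)],b=[(434,378),(564,382),(453,262),(573,270),(466,139),(597,148)],
 t=[(597,220),(603,67),(454,202),(458,72),(320,195),(323,65)])
def f(p,K):
    c,q=np.cos(p[2]),np.sin(p[2]); X=np.c_[mod@np.array([[c,q],[-q,c]])+p[:2],np.full(6,p[3])]
    return np.concatenate([(proj(C[k][0],X)-C[k][1](np.array(obs[k]))).ravel() for k in K])
for K in("ab","a","b","t","abt"):
    r=least_squares(f,[.62,.0,-.04,.019],args=(K,)); print("rack",K,r.x.round(4),np.abs(r.fun).max().round(2))
E
python3 fit.py
```

```text
spool [0.4483 0.043  0.0501] 0.7 wrist only [0.4485 0.0428 0.0518]
jar [ 0.4567 -0.0439  0.0687] 1.03 wrist only [ 0.457  -0.0435  0.0706]
st1 [ 0.4504 -0.1019  0.0302] 0.2 wrist only [ 0.4504 -0.1019  0.0302]
st2 [ 0.4783 -0.0943  0.0558] 0.15 wrist only [ 0.4783 -0.0943  0.0558]
st3 [ 0.4787 -0.1472  0.0727] 0.27 wrist only [ 0.4787 -0.1472  0.0727]
st4 [ 0.4493 -0.1679  0.0308] 0.39 wrist only [ 0.4493 -0.1679  0.0308]
b1 [ 0.4412 -0.1943  0.0599] 0.96 wrist only [ 0.4412 -0.1943  0.0599]
b2 [ 0.4968 -0.1859  0.0642] 0.26 wrist only [ 0.4968 -0.1859  0.0642]
b3 [ 0.5026 -0.2413  0.0655] 0.67 wrist only [ 0.5026 -0.2413  0.0655]
b4 [ 0.4463 -0.2482  0.0634] 0.09 wrist only [ 0.4463 -0.2482  0.0634]
rack ab [ 0.6301  0.0063 -0.0325  0.0146] 2.83
rack a [ 0.6299  0.0062 -0.0335  0.0147] 2.91
rack b [ 0.63    0.0067 -0.0311  0.0159] 1.9
rack t [ 0.6297  0.0044 -0.0244  0.0019] 0.55
rack abt [ 0.6298  0.0062 -0.032   0.0147] 2.96
```

```bash
cat >> fit.py <<'E'
print("----")
mask=np.ones(6,bool); mask[0]=False
f2=lambda p,K:f(p,K).reshape(-1,6,2)[:,mask].ravel()
for K in("ab","a","b","abt"):
    r=least_squares(f2,[.62,.0,-.04,.019],args=(K,)); print("rack",K,r.x.round(4),"\n",r.fun.reshape(-1,5,2).round(1).tolist())
    r=least_squares(lambda p:f2(np.r_[p,.019],K),[.62,.0,-.04]); print("  z=19",r.x.round(4),np.abs(r.fun).max().round(2))
for z in(.033,.036): print("stone",[onz(w1,C["a"][1](items[k]["a"]),z)[:2].round(4) for k in("st1","st2","st3","st4")])
E
python3 fit.py | sed -n '/----/,$p'
python3 - <<'E'
import cv2,pickle
c=pickle.load(open("w2.pkl","rb"))["pixels"]
i=cv2.resize(c[170:250,150:240],None,fx=6,fy=6,interpolation=cv2.INTER_CUBIC);c=pickle.load(open("w1.pkl","rb"))["pixels"]
j=cv2.resize(c[160:270,340:470],None,fx=480/110,fy=480/110,interpolation=cv2.INTER_CUBIC)
i=cv2.resize(i,(220,480)) if 0 else i[:, 80:310]
cv2.imwrite("pics/c.png",cv2.hconcat([i,j])); print(i.shape,j.shape)
E
```

```text
----
rack ab [ 0.6296  0.0062 -0.0283  0.0155] 
 [[[-0.2, -0.3], [0.6, -0.4], [-0.4, -1.1], [1.1, -0.3], [-0.0, -0.1]], [[-0.2, 1.8], [1.2, 0.9], [-0.2, 0.2], [0.4, 0.2], [-2.4, -0.5]]]
  z=19 [ 0.628   0.0066 -0.0278] 2.73
rack a [ 0.6283  0.006  -0.025   0.0171] 
 [[[0.1, 0.5], [0.1, 0.3], [-0.4, -0.6], [0.4, -0.0], [-0.2, -0.1]]]
  z=19 [ 0.6273  0.0062 -0.0247] 1.13
rack b [ 0.6302  0.0068 -0.0327  0.0153] 
 [[[-0.4, 1.4], [1.4, 0.2], [-0.1, -0.2], [1.0, -0.5], [-1.9, -0.8]]]
  z=19 [ 0.6292  0.0073 -0.0325] 2.38
rack abt [ 0.6292  0.0061 -0.0282  0.0158] 
 [[[-0.3, -0.1], [0.3, -0.3], [-0.6, -1.0], [0.8, -0.3], [-0.2, -0.0]], [[-0.5, 1.9], [0.9, 1.0], [-0.4, 0.3], [0.1, 0.3], [-2.7, -0.4]], [[-0.3, -1.3], [-0.6, -0.9], [-0.2, -1.4], [-1.4, -0.9], [-0.2, -1.3]]]
  z=19 [ 0.6279  0.0065 -0.0278] 2.81
stone [array([ 0.4505, -0.1012]), array([ 0.48  , -0.1009]), array([ 0.4819, -0.1676]), array([ 0.4493, -0.1671])]
stone [array([ 0.4506, -0.1003]), array([ 0.4797, -0.1   ]), array([ 0.4817, -0.166 ]), array([ 0.4494, -0.1656])]
(480, 230, 3) (480, 567, 3)
```

View pics/c.png

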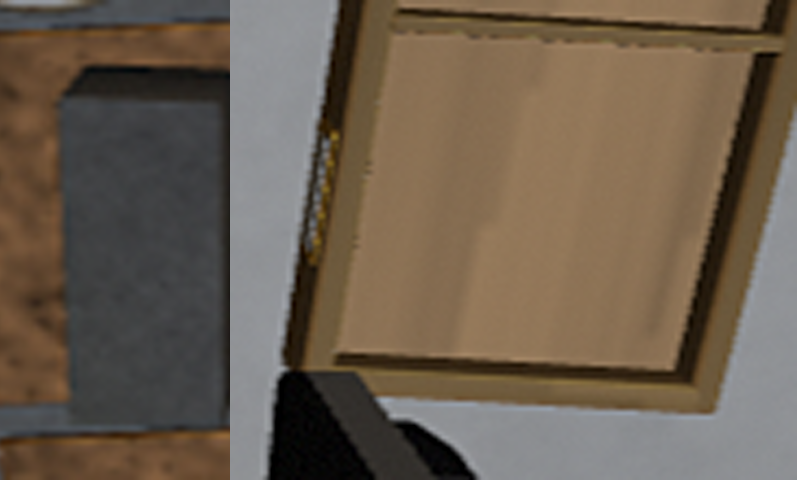

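The measured heights match the text: stone top about 0.03, spool about 0.05, jar about 0.07, box about 0.063 and rack lip about 0.016-0.019. The rack is at about (0.6285, 0.006) with a yaw of -0.03. I'll grasp the spool first, since it goes to the rightmost bay.

Request:
apply_moves --targets '[[[115,-88,110,0,0,0,1],[115,-88,110,0,0,0,1],[115,-88,110,0,0,0,1],[115,-88,110,0,0,0,1],[115,-88,110,0,0,0,1],[115,-88,110,0,0,0,1],[115,-88,150,0,0,0,1],[115,-88,180,0,0,0,1],[115,-88,200,0,0,0,1],[115,-88,210,0,0,0,1],[115,-88,220,0,0,0,1],[115,-88,220,0,0,0,1],[115,-88,220,0,0,0,0.5],[115,-88,220,0,0,0,0.5],[115,-88,220,0,0,0,0.5],[115,-88,220,0,0,0,0.5]]]'

```text
time_s: 3.72
ee_pos: [0.4489, 0.0419, 0.1906]
ee_rot: [3.14, -0.0, 1.6]
contact_force: [-0.3, -0.1, -0.8]
finger_gap: 0.0429
finger_force: 0.0
```

Run:
```python
from bench import *;from h import *
o=observe(); print(o["ee_pos"],o["ee_rot"],o["time_s"]); c=read_camera("wrist")
cv2.imwrite("pics/w3.png",cv2.resize(c["pixels"],(640,480)))
```

```text
[0.44891402 0.04190184 0.19063903] [ 3.13960454e+00 -5.20801873e-05  1.59960012e+00] 3.7167
```

View pics/w3.png

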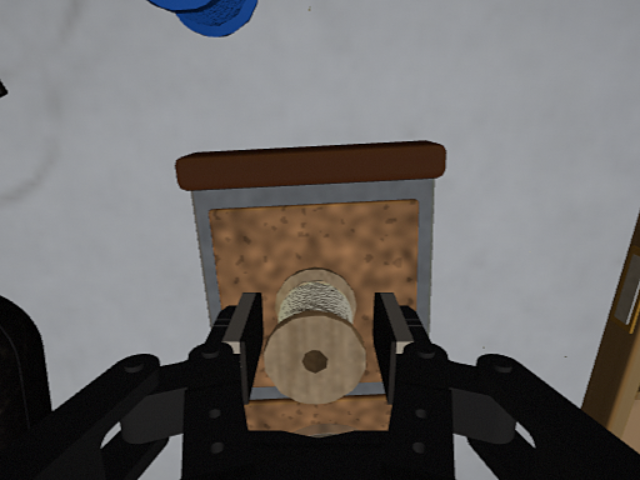

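The spool sits centred between the pads at about (315,350). I'll close and lift.

Request:
apply_moves --targets '[[[0,0,0,0,0,0,0],[0,0,0,0,0,0,0],[0,0,0,0,0,0,0],[0,0,0,0,0,0,0],[0,0,0,0,0,0,0],[0,0,-10,0,0,0,0],[0,0,-30,0,0,0,0],[0,0,-60,0,0,0,0],[0,0,-90,0,0,0,0],[0,0,-90,0,0,0,0]]]'

```text
time_s: 4.6
ee_pos: [0.4506, 0.0423, 0.2849]
ee_rot: [3.132, -0.001, 1.6]
contact_force: [0.7, 1.4, -1.2]
finger_gap: 0.0305
finger_force: 59.4
```

Run:
```python
from bench import *;from h import *
o=observe(); print(o["ee_pos"],o["ee_rot"],o["time_s"]); c=read_camera("wrist")
cv2.imwrite("pics/w4.png",cv2.resize(c["pixels"],(640,480)))
go(o,[.6245,-.126,.28],1.6)
```

```text
[0.45061649 0.04226366 0.28489923] [ 3.13178141e+00 -6.74020663e-04  1.59992658e+00] 4.6
shift [-173.3  168.9    6.4] turn [ 0.01  -0.001 -0.   ] rows 5.8
```

View pics/w4.png

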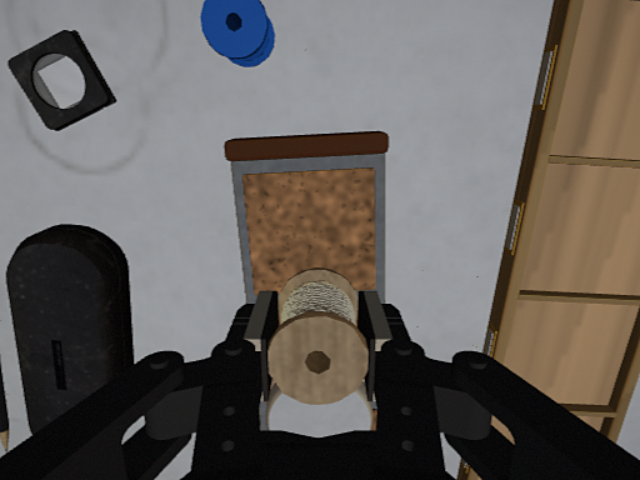

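Spool held upright. I'll carry it to the rightmost bay and lower it.

Request:
apply_moves --targets '[[[-35,34,-10,0,0,0,0],[-70,68,-10,0,0,0,0],[-105,102,-10,0,0,0,0],[-140,136,-10,0,0,0,0],[-174,170,-10,0,0,0,0],[-174,170,0,0,0,0,0],[-174,170,25,0,0,0,0],[-174,170,50,0,0,0,0],[-174,170,70,0,0,0,0],[-174,170,80,0,0,0,0],[-174,170,86,0,0,0,0],[-174,170,90,0,0,0,0],[-174,170,90,0,0,0,0],[-174,170,90,0,0,0,0]]]'

```text
time_s: 5.82
ee_pos: [0.624, -0.1269, 0.1908]
ee_rot: [3.139, 0.001, 1.6]
contact_force: [0.4, -1.2, -0.3]
finger_gap: 0.0311
finger_force: 59.5
```

Run:
```python
from bench import *;from h import *
o=observe(); print(o["ee_pos"],o["ee_rot"],o["time_s"],o["contact_force"]); c=read_camera("wrist")
cv2.imwrite("pics/w5.png",cv2.resize(c["pixels"],(640,480)))
```

```text
[ 0.62395388 -0.12687941  0.19084399] [3.13941864e+00 5.13150448e-04 1.60011278e+00] 5.8167 [ 0.38347258 -1.23594819 -0.28156712]
```

View pics/w5.png

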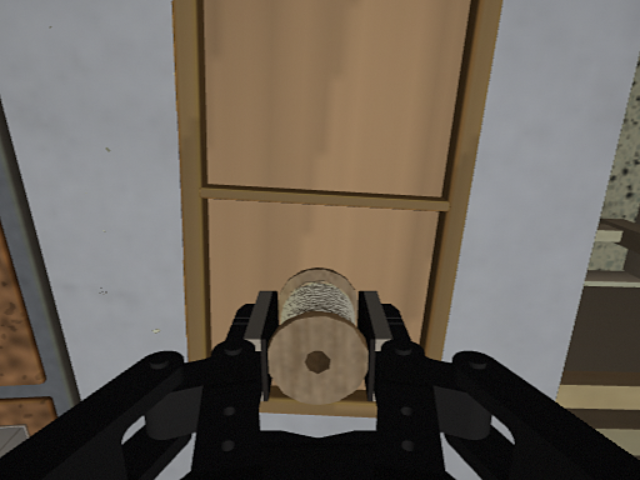

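The spool is over the middle of the rightmost bay (ribs and lip at columns 208-437, spool at 318). I'll lower it the last 2 mm, open part-way and retreat.

Request:
apply_moves --targets '[[[0,0,1,0,0,0,0],[0,0,2,0,0,0,0],[0,0,2,0,0,0,0],[0,0,2,0,0,0,0]]]'

```text
time_s: 6.2
ee_pos: [0.6239, -0.127, 0.1886]
ee_rot: [3.14, 0.0, 1.6]
contact_force: [0.6, 0.1, 2.4]
finger_gap: 0.0306
finger_force: 59.8
```

Request:
apply_moves --targets '[[[0,0,0,0,0,0,0.45],[0,0,0,0,0,0,0.55],[0,0,0,0,0,0,0.6],[0,0,0,0,0,0,0.6],[0,0,-10,0,0,0,0.6],[0,0,-30,0,0,0,0.6],[0,0,-65,0,0,0,0.6],[0,0,-100,0,0,0,1],[0,0,-140,0,0,0,1],[0,0,-150,0,0,0,1],[0,0,-150,0,0,0,1]]]'

```text
time_s: 7.12
ee_pos: [0.6246, -0.1273, 0.344]
ee_rot: [3.131, 0.003, 1.6]
contact_force: [0.6, 0.0, 0.0]
finger_gap: 0.0855
finger_force: 0.0
```

Run:
```python
from bench import *;from h import *
o=observe(); print(o["ee_pos"],o["ee_rot"],o["time_s"])
go(o,[.4567,-.0438,.24],1.6)
```

```text
[ 0.62463713 -0.12726013  0.34404216] [3.13100608e+00 2.50791360e-03 1.59975301e+00] 7.1167
shift [  88.5 -166.5  102.1] turn [ 0.011  0.003 -0.   ] rows 5.1
```

Spool released. Next is the jar.

Request:
apply_moves --targets '[[[22,-41,0,0,0,0,1],[44,-82,0,0,0,0,1],[66,-124,0,0,0,0,1],[88,-165,0,0,0,0,1],[88,-165,30,0,0,0,1],[88,-165,60,0,0,0,1],[88,-165,80,0,0,0,1],[88,-165,95,0,0,0,1],[88,-165,105,0,0,0,1],[88,-165,110,0,0,0,1],[88,-165,115,0,0,0,1],[88,-165,115,0,0,0,1]]]'

```text
time_s: 8.12
ee_pos: [0.4554, -0.0438, 0.2217]
ee_rot: [-3.14, -0.0, 1.6]
contact_force: [0.6, -0.6, 0.1]
finger_gap: 0.0856
finger_force: 0.0
```

Run:
```python
from bench import *;from h import *
o=observe(); c=read_camera("wrist"); g=c["pixels"]
go(o,[.4567,-.0438,.195],1.6)
# project jar lid centre and left/right rim, and report brightness crossings along that row
M=P(c); X=np.array([.4567,-.0438,.072]); q=proj(M,np.array([X,X+[.031,0,0],X-[.031,0,0]])); print(q.round(1))
r=int(q[0,1]); r=min(r,383); row=cv2.GaussianBlur(g,(3,3),0)[r].astype(int); print(r,[(u,tuple(row[u])) for u in range(90,430,8)])
```

```text
shift [-0.1  1.3 26.7] turn [-0.002 -0.    -0.   ] rows 0.6
[[257.  275.7]
 [330.4 277.7]
 [183.3 273.7]]
275 [(90, (np.int64(135), np.int64(133), np.int64(131))), (98, (np.int64(136), np.int64(134), np.int64(132))), (106, (np.int64(130), np.int64(127), np.int64(125))), (114, (np.int64(22), np.int64(21), np.int64(21))), (122, (np.int64(38), np.int64(42), np.int64(45))), (130, (np.int64(35), np.int64(38), np.int64(41))), (138, (np.int64(7), np.int64(7), np.int64(8))), (146, (np.int64(4), np.int64(5), np.int64(4))), (154, (np.int64(4), np.int64(5), np.int64(5))), (162, (np.int64(137), np.int64(135), np.int64(133))), (170, (np.int64(140), np.int64(138), np.int64(136))), (178, (np.int64(139), np.int64(135), np.int64(133))), (186, (np.int64(112), np.int64(112), np.int64(112))), (194, (np.int64(136), np.int64(133), np.int64(131))), (202, (np.int64(136), np.int64(133), np.int64(132))), (210, (np.int64(138), np.int64(134), np.int64(133))), (218, (np.int64(137), np.int64(134), np.int64(132))), (226, (np.int64(137), np.int64(134), np.int64(132))), (234, (np.int64(135), np.int64(132), np.int64(
[... 573 characters left out ...]
int64(136), np.int64(135))), (330, (np.int64(78), np.int64(82), np.int64(79))), (338, (np.int64(139), np.int64(136), np.int64(134))), (346, (np.int64(137), np.int64(134), np.int64(132))), (354, (np.int64(4), np.int64(4), np.int64(5))), (362, (np.int64(4), np.int64(4), np.int64(5))), (370, (np.int64(3), np.int64(5), np.int64(5))), (378, (np.int64(36), np.int64(39), np.int64(43))), (386, (np.int64(39), np.int64(43), np.int64(46))), (394, (np.int64(23), np.int64(23), np.int64(25))), (402, (np.int64(130), np.int64(127), np.int64(125))), (410, (np.int64(138), np.int64(135), np.int64(133))), (418, (np.int64(139), np.int64(135), np.int64(133))), (426, (np.int64(137), np.int64(134), np.int64(132)))]
```

The jar is centred between the pads (rim edges at columns 186 and 330, pads at 158 and 350). I'll descend, grip and lift.

Request:
apply_moves --targets '[[[0,1.5,10,0,0,0,1],[0,1.5,20,0,0,0,1],[0,1.5,27,0,0,0,1],[0,1.5,27,0,0,0,1],[0,1.5,27,0,0,0,0.8],[0,1.5,27,0,0,0,0.7],[0,1.5,27,0,0,0,0.3],[0,1.5,27,0,0,0,0.3],[0,1.5,27,0,0,0,0.3],[0,1.5,27,0,0,0,0.3]]]'

```text
time_s: 9.0
ee_pos: [0.4574, -0.0438, 0.1966]
ee_rot: [3.141, 0.0, 1.6]
contact_force: [-2.1, 0.8, 5.0]
finger_gap: 0.0584
finger_force: 64.6
```

Request:
apply_moves --targets '[[[0,0,-10,0,0,0,0.3],[0,0,-25,0,0,0,0.3],[0,0,-50,0,0,0,0.3],[0,0,-80,0,0,0,0.3],[0,0,-90,0,0,0,0.3],[0,0,-90,0,0,0,0.3],[0,0,-90,0,0,0,0.3]]]'

```text
time_s: 9.58
ee_pos: [0.4575, -0.0438, 0.286]
ee_rot: [3.14, 0.0, 1.6]
contact_force: [-1.1, -0.0, -3.0]
finger_gap: 0.0588
finger_force: 65.0
```

Run:
```python
from bench import *;from h import *
o=observe(); print(o["finger_gap"],o["finger_force"])
go(o,[.627,-.038,.285],1.6)
```

```text
0.05880758854073086 64.99899460079178
shift [  0.9 169.6   1.3] turn [ 0.002  0.    -0.   ] rows 4.1
```

Request:
apply_moves --targets '[[[0,40,-5,0,0,0,0.3],[0,80,-5,0,0,0,0.3],[1,120,-5,0,0,0,0.3],[1,160,-5,0,0,0,0.3],[1,169,-5,0,0,0,0.3],[1,169,10,0,0,0,0.3],[1,169,35,0,0,0,0.3],[1,169,60,0,0,0,0.3],[1,169,75,0,0,0,0.3],[1,169,83,0,0,0,0.3],[1,169,88,0,0,0,0.3],[1,169,90,0,0,0,0.3],[1,169,91,0,0,0,0.3],[1,169,91,0,0,0,0.3],[1,169,91,0,0,0,0.3]]]'

```text
time_s: 10.83
ee_pos: [0.6268, -0.0379, 0.1953]
ee_rot: [3.14, 0.0, 1.6]
contact_force: [-0.5, 0.1, -1.3]
finger_gap: 0.0582
finger_force: 65.3
```

Request:
apply_moves --targets '[[[0,0,0.5,0,0,0,0.3],[0,0,1,0,0,0,0.3],[0,0,1,0,0,0,0.3]]]'

```text
time_s: 11.08
ee_pos: [0.6267, -0.0379, 0.1947]
ee_rot: [3.14, 0.0, 1.6]
contact_force: [-1.4, 0.2, 2.8]
finger_gap: 0.0582
finger_force: 65.8
```

The jar is touching the bay floor. I'll release it and retreat.

Request:
apply_moves --targets '[[[0,0,0,0,0,0,0.8],[0,0,0,0,0,0,0.9],[0,0,0,0,0,0,1],[0,0,0,0,0,0,1],[0,0,0,0,0,0,1],[0,0,-10,0,0,0,1],[0,0,-30,0,0,0,1],[0,0,-65,0,0,0,1],[0,0,-100,0,0,0,1],[0,0,-140,0,0,0,1],[0,0,-145,0,0,0,1],[0,0,-145,0,0,0,1]]]'

```text
time_s: 12.08
ee_pos: [0.6275, -0.0379, 0.3442]
ee_rot: [3.132, 0.001, 1.6]
contact_force: [-0.7, 0.8, -0.1]
finger_gap: 0.0855
finger_force: 0.0
```

Run:
```python
from bench import *;from h import *
o=observe(); print(o["ee_pos"])
go(o,[.4655,-.1335,.187],1.58)
```

```text
[ 0.62745597 -0.03792738  0.34419061]
shift [ -90.7 -166.2  155.7] turn [0.01  0.001 0.02 ] rows 5.9
```

Request:
apply_moves --targets '[[[-22,-40,0,0,0,0,1],[-45,-80,0,0,0,0.01,0.7],[-68,-120,0,0,0,0.02,0.7],[-91,-160,0,0,0,0.02,0.7],[-91,-164,30,0,0,0.02,0.7],[-91,-164,65,0,0,0.02,0.7],[-91,-164,95,0,0,0.02,0.7],[-91,-164,115,0,0,0.02,0.7],[-91,-164,120,0,0,0.02,0.7],[-91,-164,120,0,0,0.02,0.7],[-91,-164,120,0,0,0.02,0.7]]]'

```text
time_s: 13.0
ee_pos: [0.4652, -0.1335, 0.2189]
ee_rot: [-3.141, -0.0, 1.58]
contact_force: [0.3, -0.1, -0.1]
finger_gap: 0.06
finger_force: 0.0
```

Run:
```python
from bench import *;from h import *
o=observe(); c=read_camera("wrist"); cv2.imwrite("pics/w6.png",cv2.resize(c["pixels"],(640,480)))
go(o,[.4655,-.1335,.187],1.58)
M=P(c); print((proj(M,[[.45,-.1,.036],[.481,-.1,.036],[.481,-.168,.036],[.45,-.168,.036]])*1.25).round(0).tolist())
```

```text
shift [ 0.   0.3 31.9] turn [-0. -0. -0.] rows 0.8
[[279.0, 222.0], [358.0, 223.0], [352.0, 372.0], [282.0, 371.0]]
```

View pics/w6.png

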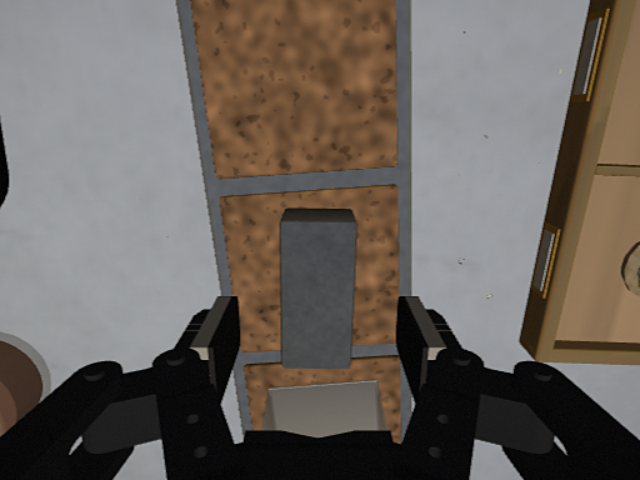

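The stone is centred between the pads, its top running from (281,222) to (351,368) as predicted. I'll descend, grip and lift.

Request:
apply_moves --targets '[[[0,0,12,0,0,0,0.7],[0,0,22,0,0,0,0.7],[0,0,29,0,0,0,0.7],[0,0,32,0,0,0,0.7],[0,0,32,0,0,0,0.6],[0,0,32,0,0,0,0.45],[0,0,32,0,0,0,0],[0,0,32,0,0,0,0],[0,0,32,0,0,0,0],[0,0,32,0,0,0,0],[0,0,32,0,0,0,0]]]'

```text
time_s: 13.97
ee_pos: [0.4654, -0.1337, 0.1873]
ee_rot: [3.14, 0.0, 1.58]
contact_force: [0.0, -1.1, 5.1]
finger_gap: 0.0299
finger_force: 60.4
```

Request:
apply_moves --targets '[[[0,0,-10,0,0,0,0],[0,0,-25,0,0,0,0],[0,0,-50,0,0,0,0],[0,0,-80,0,0,0,0],[0,0,-90,0,0,0,0],[0,0,-90,0,0,0,0],[0,0,-90,0,0,0,0]]]'

```text
time_s: 14.55
ee_pos: [0.4649, -0.1336, 0.2772]
ee_rot: [3.141, 0.0, 1.58]
contact_force: [0.2, 0.3, -1.9]
finger_gap: 0.0302
finger_force: 59.9
```

Run:
```python
from bench import *;from h import *
o=observe(); print(o["finger_gap"],o["finger_force"])
go(o,[.630,.049,.277],1.545)
```

```text
0.03016675992843031 59.865859150886536
shift [181.1 166.7   0.3] turn [0.001 0.    0.035] rows 5.9
```

Request:
apply_moves --targets '[[[31,28,-15,0,0,0,0],[61,56,-20,0,0,0.01,0],[91,84,-20,0,0,0.02,0],[121,112,-20,0,0,0.03,0],[151,140,-20,0,0,0.035,0],[181,167,-15,0,0,0.035,0],[181,167,5,0,0,0.035,0],[181,167,35,0,0,0.035,0],[181,167,60,0,0,0.035,0],[181,167,76,0,0,0.035,0],[181,167,85,0,0,0.035,0],[181,167,89,0,0,0.035,0],[181,167,91,0,0,0.035,0],[181,167,91,0,0,0.035,0],[181,167,91,0,0,0.035,0]]]'

```text
time_s: 15.8
ee_pos: [0.6303, 0.0488, 0.1856]
ee_rot: [-3.141, 0.0, 1.545]
contact_force: [-0.0, -0.9, -0.3]
finger_gap: 0.0299
finger_force: 60.3
```

Request:
apply_moves --targets '[[[0,0,0.5,0,0,0,0],[0,0,1,0,0,0,0],[0,0,1,0,0,0,0]]]'

```text
time_s: 16.05
ee_pos: [0.6305, 0.0488, 0.1853]
ee_rot: [3.141, 0.0, 1.545]
contact_force: [-2.2, -0.2, 4.3]
finger_gap: 0.0296
finger_force: 60.8
```

The stone is touching down. I'll release it part-way, lift, and go above the box.

Request:
apply_moves --targets '[[[0,0,0,0,0,0,0.45],[0,0,0,0,0,0,0.55],[0,0,0,0,0,0,0.55],[0,0,0,0,0,0,0.55],[0,0,-10,0,0,0,0.55],[0,0,-30,0,0,0,0.55],[0,0,-65,0,0,0,0.55],[0,0,-100,0,0,0,1],[0,0,-140,0,0,0,1],[0,0,-155,0,0,0,1],[0,0,-155,0,0,0,1]]]'

```text
time_s: 16.97
ee_pos: [0.6318, 0.049, 0.347]
ee_rot: [3.13, -0.001, 1.545]
contact_force: [1.3, -0.7, 0.5]
finger_gap: 0.0854
finger_force: 0.0
```

Run:
```python
from bench import *;from h import *
o=observe(); print(o["ee_pos"])
go(o,[.4705,-.219,.26],1.571+.09)
go(o,[.465,-.30,.36],1.571+.09)
```

```text
[0.63180649 0.04903251 0.34696523]
shift [-272.2 -155.3   84.8] turn [ 0.012 -0.001 -0.116] rows 7.8
shift [-353.2 -157.5  -15.4] turn [ 0.012 -0.001 -0.116] rows 9.3
```

Request:
apply_moves --targets '[[[-36,-20,0,0,0,-0.02,1],[-72,-40,0,0,0,-0.04,1],[-108,-60,0,0,0,-0.06,1],[-144,-80,0,0,0,-0.08,1],[-180,-100,0,0,0,-0.1,1],[-216,-120,0,0,0,-0.116,1],[-252,-144,0,0,0,-0.116,1],[-272,-154,20,0,0,-0.116,1],[-272,-154,50,0,0,-0.116,1],[-272,-154,70,0,0,-0.116,1],[-272,-154,78,0,0,-0.116,1],[-272,-154,78,0,0,-0.116,1],[-272,-154,78,0,0,-0.116,1]]]'

```text
time_s: 18.05
ee_pos: [0.4695, -0.2188, 0.2617]
ee_rot: [-3.141, -0.0, 1.661]
contact_force: [0.4, -0.1, 0.2]
finger_gap: 0.0853
finger_force: 0.0
```

Run:
```python
from bench import *;from h import *
o=observe(); print(o["ee_pos"],o["ee_rot"]); c=read_camera("wrist"); g=c["pixels"]
hsv=cv2.cvtColor(g,cv2.COLOR_BGR2HSV); m=cv2.inRange(hsv,(80,120,60),(100,255,255)); m[:, :100]=0
n,l,st,_=cv2.connectedComponentsWithStats(m); k=1+st[1:,4].argmax(); print(st[k])
cn=max(cv2.findContours((l==k).astype(np.uint8),0,1)[0],key=cv2.contourArea)
ap=cv2.approxPolyDP(cn,5,True)[:,0]; 
for p in ap: print(p,onz(c,p.astype(float),.061)[:2].round(4))
cv2.imwrite("pics/w7.png",g)
```

```text
[ 0.46948956 -0.21876116  0.26171026] [-3.14082410e+00 -4.54246876e-04  1.66129966e+00]
[ 201  179  108   94 9488]
[204 180] [ 0.4399 -0.1937]
[201 229] [ 0.4395 -0.2231]
[210 272] [ 0.4461 -0.2507]
[304 271] [ 0.5021 -0.2449]
[308 179] [ 0.4965 -0.188 ]
```

View pics/w7.png

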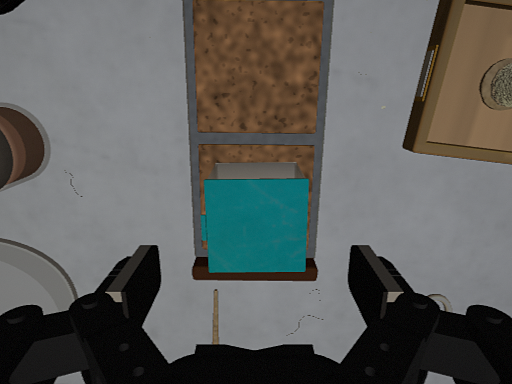

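The teal lid spans (204,180) to (304,271), with centre (0.471, -0.219) and yaw 0.10. With the latch on its -x side, the box's origin is about (0.4693, -0.2195), directly under the tool. I'll descend, grip and lift.

Request:
apply_moves --targets '[[[-1,0,20,0,0,-0.013,1],[-1,0,40,0,0,-0.013,1],[-1,0,52,0,0,-0.013,1],[-1,0,62,0,0,-0.013,1],[-1,0,69,0,0,-0.013,1],[-1,0,69,0,0,-0.013,1],[-1,0,69,0,0,-0.013,0.8],[-1,0,69,0,0,-0.013,0.7],[-1,0,69,0,0,-0.013,0.3],[-1,0,69,0,0,-0.013,0.3],[-1,0,69,0,0,-0.013,0.3],[-1,0,69,0,0,-0.013,0.3]]]'

```text
time_s: 19.1
ee_pos: [0.4702, -0.2202, 0.1941]
ee_rot: [3.139, 0.001, 1.674]
contact_force: [1.2, 2.1, 5.6]
finger_gap: 0.0584
finger_force: 62.7
```

Request:
apply_moves --targets '[[[0,0,-10,0,0,0,0.3],[0,0,-25,0,0,0,0.3],[0,0,-50,0,0,0,0.3],[0,0,-80,0,0,0,0.3],[0,0,-105,0,0,0,0.3],[0,0,-110,0,0,0,0.3],[0,0,-110,0,0,0,0.3]]]'

```text
time_s: 19.68
ee_pos: [0.4701, -0.2204, 0.3054]
ee_rot: [3.137, 0.003, 1.674]
contact_force: [0.7, -0.9, -1.2]
finger_gap: 0.0588
finger_force: 64.3
```

Run:
```python
from bench import *;from h import *
o=observe(); c=read_camera("wrist"); g=c["pixels"]; print(o["finger_gap"],o["finger_force"])
hsv=cv2.cvtColor(g,cv2.COLOR_BGR2HSV); m=cv2.inRange(hsv,(80,120,60),(100,255,255))
n,l,st,_=cv2.connectedComponentsWithStats(m); k=1+st[1:,4].argmax()
cn=max(cv2.findContours((l==k).astype(np.uint8),0,1)[0],key=cv2.contourArea)
for p in cv2.approxPolyDP(cn,4,True)[:,0]: print(p,((onz(c,p.astype(float),.061+.11)-o["ee_pos"])[:2]*1000).round(1))
go(o,[.6325,.137,.302],1.541)
cv2.imwrite("pics/w8.png",g)
```

```text
0.05875671220024786 64.26385581493378
[175 227] [-29.4  25.7]
[176 306] [-28.   -6.8]
[188 354] [-22.5 -29. ]
[194 353] [-20.2 -28.3]
[197 343] [-19.2 -23.3]
[249 349] [  1.5 -24.2]
[311 343] [ 25.6 -18.8]
[314 353] [ 27.5 -23.6]
[320 354] [ 30.  -23.8]
[331 322] [31.7 -8.2]
[340 226] [27.9 31.9]
shift [338.8 198.2   3.3] turn [0.005 0.003 0.133] rows 9.4
```

Box held level. I'll carry it to the leftmost bay.

Request:
apply_moves --targets '[[[36,21,-5,0,0,0.02,0.3],[72,42,-5,0,0,0.04,0.3],[108,63,-5,0,0,0.06,0.3],[144,84,-5,0,0,0.08,0.3],[180,105,-5,0,0,0.1,0.3],[216,126,-5,0,0,0.12,0.3],[252,147,-5,0,0,0.133,0.3],[288,168,-5,0,0,0.133,0.3],[324,189,-5,0,0,0.133,0.3],[339,198,-5,0,0,0.133,0.3],[339,198,10,0,0,0.133,0.3],[339,198,40,0,0,0.133,0.3],[339,198,70,0,0,0.133,0.3],[339,198,90,0,0,0.133,0.3],[339,198,101,0,0,0.133,0.3],[339,198,106,0,0,0.133,0.3],[339,198,109,0,0,0.133,0.3],[339,198,109,0,0,0.133,0.3],[339,198,109,0,0,0.133,0.3]]]'

```text
time_s: 21.32
ee_pos: [0.6322, 0.1376, 0.1947]
ee_rot: [3.139, -0.0, 1.541]
contact_force: [-0.2, -0.7, -1.4]
finger_gap: 0.0588
finger_force: 65.3
```

Request:
apply_moves --targets '[[[0,0,0.5,0,0,0,0.3],[0,0,1,0,0,0,0.3],[0,0,1,0,0,0,0.3]]]'

```text
time_s: 21.57
ee_pos: [0.6319, 0.1376, 0.1935]
ee_rot: [3.14, -0.0, 1.541]
contact_force: [-0.3, 0.8, -0.5]
finger_gap: 0.0587
finger_force: 65.3
```

Not touching yet, so I'll lower it in small steps.

Request:
apply_moves --targets '[[[0,0,0.5,0,0,0,0.3],[0,0,1,0,0,0,0.3],[0,0,1,0,0,0,0.3],[0,0,1,0,0,0,0.3]]]'

```text
time_s: 21.9
ee_pos: [0.6318, 0.1376, 0.1923]
ee_rot: [3.141, -0.0, 1.541]
contact_force: [-0.1, 0.3, 2.2]
finger_gap: 0.0588
finger_force: 65.1
```

Request:
apply_moves --targets '[[[0,0,0.3,0,0,0,0.3],[0,0,0.5,0,0,0,0.3],[0,0,0.5,0,0,0,0.3]]]'

```text
time_s: 22.15
ee_pos: [0.6317, 0.1376, 0.1922]
ee_rot: [3.141, -0.0, 1.541]
contact_force: [-2.0, 0.2, 6.0]
finger_gap: 0.0586
finger_force: 64.8
```

Touching the floor. I'll release, lift and back away.

Request:
apply_moves --targets '[[[0,0,0,0,0,0,0.8],[0,0,0,0,0,0,0.9],[0,0,0,0,0,0,1],[0,0,0,0,0,0,1],[0,0,0,0,0,0,1],[0,0,-10,0,0,0,1],[0,0,-30,0,0,0,1],[0,0,-65,0,0,0,1],[0,0,-100,0,0,0,1],[0,0,-140,0,0,0,1],[0,0,-180,0,0,0,1],[0,0,-200,0,0,0,1],[0,0,-200,0,0,0,1]]]'

```text
time_s: 23.23
ee_pos: [0.6324, 0.1377, 0.3996]
ee_rot: [3.129, -0.003, 1.541]
contact_force: [0.4, -0.2, 1.3]
finger_gap: 0.0857
finger_force: 0.0
```

Request:
apply_moves --targets '[[[-40,0,0,0,0,0,1],[-80,0,0,0,0,0,1],[-120,0,0,0,0,0,1],[-160,0,0,0,0,0,1],[-195,0,0,0,0,0,1],[-195,0,0,0,0,0,1],[-195,0,0,0,0,0,1],[-195,0,0,0,0,0,1]]]'

```text
time_s: 23.9
ee_pos: [0.6256, -0.0573, 0.391]
ee_rot: [-3.141, -0.001, 1.54]
contact_force: [0.5, 1.0, 0.0]
finger_gap: 0.0852
finger_force: 0.0
```

Run:
```python
from bench import *;from h import *
import pickle
o=observe(); print(o["ee_pos"]); c=read_camera("wrist"); s=read_camera("scene"); pickle.dump(c,open("w9.pkl","wb"))
cv2.imwrite("pics/fin.png",cv2.vconcat([cv2.resize(c["pixels"],(640,480))[:400],cv2.resize(s["pixels"][125:225,180:360],(360,200)).copy() if 0 else cv2.copyMakeBorder(cv2.resize(s["pixels"][130:220,190:360],(378,200)),0,0,0,262,0)]))
p=np.array([.6285,.0063]);a=-.03;R=np.array([[np.cos(a),-np.sin(a)],[np.sin(a),np.cos(a)]])
for y in(.132,.044,-.044,-.132): print(y,(p+R@[0,y]).round(4),(proj(P(c),np.r_[p+R@[0,y],.01])*1.25).round(0))
```

```text
[ 0.62555466 -0.05734502  0.39100523]
0.132 [0.6325 0.1382] [[319. -58.]]
0.044 [0.6298 0.0503] [[319.  70.]]
-0.044 [ 0.6272 -0.0377] [[319. 178.]]
-0.132 [ 0.6245 -0.1256] [[319. 272.]]
```

View pics/fin.png

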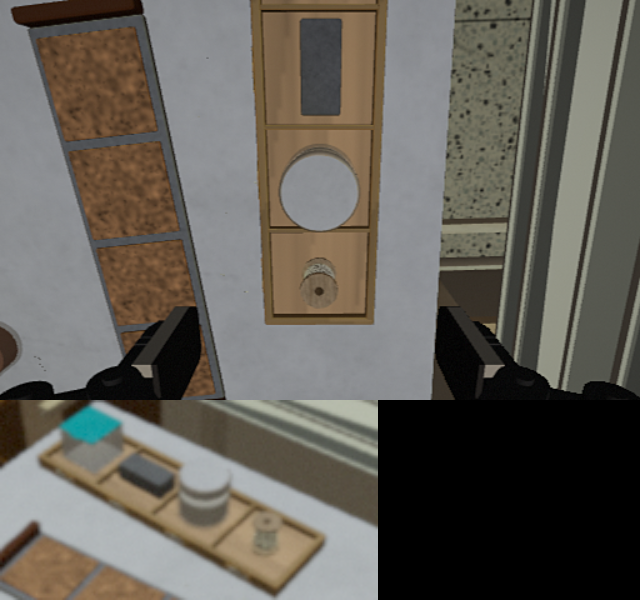

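All four stand upright and centred in their bays: from the left, box, stone, jar, spool. The stone is at (320,66), the jar at (318,190) and the spool at (319,285); the box shows in the scene inset at (90,440). The arm is clear, so I'll hand in.

```bash
python3 -c "
from bench import *
print(close_job())"
```

```text
the job is handed in; nothing more can be done
None
```

The job is handed in at about 24 s of robot time: from the robot's left the rack holds box, stone, jar, spool, each upright and centred in its bay by the final camera views (no verdict was returned).

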